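# Pry a stuck housing lid off its gasket and hold it ajar

## Task

The bolts of the cast-metal amplifier housing are out, but its hinged lid is stuck to the gasket: pick up the screwdriver, push its blade into the slot between the two pry lugs at the front, and lever the lid up until the seal lets go. The lid's board still hangs on a short lead, so do not let the lid fly open: with the screwdriver alone bearing the lid, keep it ajar, 10 to 20 mm at its front edge, and finish like that, still holding the screwdriver. Do not touch the lid with the gripper, and leave the other things on the bench where they are.

Things in the scene. Friction and masses are not known exactly. Their poses are not given: they have to be found in the camera images.
- housing: cast-metal amplifier housing with finned lid, too heavy to shift: base 130 mm deep (its x), 190 mm wide (its y), rim 85 mm high; 124 mm high over the lid's fins. Origin: centre of the underside, on the bench; x points from the front wall (x = -65 mm, robot's side) to the hinge, z up. Two pry lugs stand out from the middle of the front, one above the other
- ledge_edge (a point): middle of the outer top edge of the lower pry lug, a flat ledge on the base, 60 mm wide, top 85 mm high, standing out 44 mm from the front wall (housing x = -109 mm, y = 0, z = 85 mm); axes as the housing's. The edge is the fulcrum for levering
- lid (a joint): lid angle in rad, 0 shut, growing as the front rises. Hinge line along the housing's y at x = +74 mm, z = 89 mm: 0.1 rad lifts the front edge by 14 mm. The stuck gasket asks for about 16 N upward at the back of the slot and lets go within the first 3 mm there; then only the lid's weight (0.4 kg, 2 to 3 N there) bears down, and it falls shut if let go
- lid_lug (a point): middle of the lower front edge of the upper pry lug, on the lid: 60 mm wide, standing out 24 mm (housing x = -89 mm), its under side 95 mm high with the lid shut. The slot between the lugs is 10 mm high, 60 mm wide, 21 mm deep and ends at an upright stop on the lower lug, which keeps the blade off the gasket
- driver: flat-blade screwdriver, 190 mm long, 77 g, lying on the bench; origin at mid length on its underside. It lies along its own y: blade tip at y = -95 mm, round shank 6.8 mm thick from there to y = +5 mm, handle from y = +30 to +95 mm, 25 mm wide and 22 mm high; the axis of shank and handle is 11 mm above the underside
- driver_tip (a point): tip of the blade, on the screwdriver's axis
- driver_handle (a point): a point on the screwdriver's axis in the handle, 155 mm from the tip, good to grip across the handle
- screw_tub: open clear tub with small screws, 104x154x34 mm, bystander; origin: centre of the underside
- mug: mug 93 mm high, 80 mm across, with a handle, bystander; origin: centre of the underside
- pliers: pliers 164 mm long, lying, bystander; origin: centre of the underside
- reel: reel of solder 62 mm across, 32 mm high, bystander; origin: centre of the underside
- bolt_0: one of the housing's four bolts, taken out and standing on its head, 24 mm across and 50 mm high, bystander; origin: centre of the underside
- bolt_1: one of the housing's four bolts, taken out and standing on its head, 24 mm across and 50 mm high, bystander; origin: centre of the underside
- bolt_2: one of the housing's four bolts, taken out and standing on its head, 24 mm across and 50 mm high, bystander; origin: centre of the underside
- bolt_3: one of the housing's four bolts, taken out and standing on its head, 24 mm across and 50 mm high, bystander; origin: centre of the underside
Things that resemble listed ones, but are neither listed nor needed, are in the scene too. Of the things that look like the driver, the larger one is meant.

How it is judged:
By the outcome, as a careful person would: the job done as asked, in the order asked, and still so for the second after the job is handed in, while the arm keeps its last pose, push and grip.
It also fails if it takes over 54 s, if anything falls off the work surface, if the arm or the gripper's body presses on something with over 40 N, if the wrist force passes 120 N, or if a joint passes its speed limit or range.

## Robot

A 6-joint arm with a two-finger parallel gripper is mounted at the origin on a cart in front of the work surface, level with it; the furniture and walls round the work are solid. World frame = base frame: x ahead of the robot, y to its left, z up, the work surface at z = 0. Lengths are in mm, angles in degrees, forces in N, time in s.
With the tool pointing down it reaches from about 350 to 850 mm from the base axis. Payload 8.1 kg.
Tool frame: the origin (TCP) lies midway between the tips of the shut fingers; the grasp point (between the pads) lies 19 mm behind it (r.pinch_z is the distance from the TCP to the grasp point, in mm); z points along the fingers, y is the line along which they close (so a half turn about z gives the same grasp; the last joint's range is limited). The gripper opens to 85 mm and grips with 20 to 120 N. Pads are 22 mm wide; open, the fingers measure 114 mm over their backs; the gripper's body (76 mm by 85 mm) begins 54 mm behind the grasp point. The pads swing forward as they close: fully open they stand 13 mm farther back than shut.
Start: joints at [68.56, 7.471, 85.268, -0, 87.261, -4.893], TCP at [170.859, 575.163, 231.292] pointing down, gripper open.
Joint ranges: [-169.43, 169.43], [-51.17, 129.36], [1.28, 143.12], [-76.62, 256.62], [0, 156.53], [-152.29, 152.29]. Speed limits (degrees/s): [136.94, 136.94, 159.86, 180, 180, 180].

## Interface

Orientations are given as [roll, pitch, yaw] about the fixed x, y, z axes, in that order (R = Rz(yaw) Ry(pitch) Rx(roll)).
In Python, from bench import sensors, optics, job, r gives the robot as it stands.
- The arm moves only by the tool play_rows, never from a script. Its argument "motion" is a list that holds one entry, the list of rows, each a list of 6 numbers: the shift along the tool's x, y, z in cm, then the turn, a rotation vector about the tool's x, y, z in degrees. In form: [[[x, y, z, ax, ay, az], ...]]. A call has 1 to 5 rows; each row is the pose to reach, as a shift and turn from the pose commanded when the call began, along the tool's axes at that moment; what a row does not reach only later rows make up. A row lasts 1/10 s, in which the tool goes at most 50 mm and 8.59 degrees, less where a joint would pass 70% of its speed; a pose out of reach is approached as far as the arm can. A call with a gripper value outside its range is refused whole. "jaw" is the opening, from 0 (shut) to 1 (fully open), set as the call begins (left out, the last holds). The fingers move at their own pace and stop on an object; "squeeze" is the grip in N (left out, the last holds). Time passes only in rows, so rows that repeat a pose let the fingers close. It gives the time, the measured TCP pose, the force, the opening and the grip force at its end, in the units of the state.
- sensors.sense(): the state, without advancing time (a new reading comes with each control period).
- optics.snapshot(name): name is "scene" or "top"; returns a dict with "pixels" (420x560x3 uint8, red, green, blue), "mtx" (3x3 intrinsics, pixels), "k1" (the pictures are not rectified: a ray, as slopes to the right and down, at radius r is drawn at 1 + k1 r^2 times it, then the intrinsics apply), "R" (3x3) and "t" (3): a world point X has camera coordinates R X + t. Camera axes: x right, y down, z forward; pixel columns grow to the right and rows downward; lengths in mm; the calibration is good to about 2 mm. A picture is of the moment at which its call begins. There is no depth.
- job.hand_in(): hands the job in; it is judged then, once.
The state is a dict: "time": time; "joint_pos": joint angles; "qd": joint speeds; "joint_efforts": joint torques, N m; "tool_pos": TCP position; "tcp_rot": TCP orientation; "ft_force": force on the tool from outside, world axes, zero at the start; "wrist_torque": the same for the moment, N m; "finger_gap": finger opening in mm; "grip_force": force on a finger pad.
Only numpy, scipy, OpenCV 4.12 (cv2) and the standard library are available. Lean on these libraries where they do the work, as an engineer would, in place of code of your own. Each camera call takes 0.05 s, during which the arm holds its last target. There are 200 camera calls.

## Working session

There is one attempt and no reset: what is moved stays moved. The work goes in short steps, Python scripts to look and compute and a tool call to move; the robot and the scene stay as the last step left them, time stands still between calls to the robot, and variables do not carry over. Pictures are saved under pics/ and viewed, at most 10 in all, crops included, and the job is handed in when it is done.

Besides the shell and the picture viewer there is one more tool, called as name(argument=value, ...), one argument or row to a line, values as JSON. play_rows: Moves the arm, as the interface text tells. Its arguments: {"type":"object","properties":{"motion":{"type":"array","items":{"type":"array","items":{"type":"array","items":{"type":"number"}}}},"jaw":{"type":"number"},"squeeze":{"type":"number"}},"required":["motion"]}

```bash
ls; mkdir -p pics; python3 - <<'E'
from bench import sensors, optics, job, r
import cv2,numpy as np,pickle
for n in("scene","top"):
    s=optics.snapshot(n); pickle.dump(s,open(n+'.pkl','wb'))
    cv2.imwrite(f'pics/{n}0.png',cv2.resize(s['pixels'][...,::-1],(784,588),interpolation=cv2.INTER_CUBIC))
    print(n,s['mtx'],s['k1'],-s['R'].T@s['t'],s['R'])
print(sensors.sense(),r.pinch_z)
E
```

```text
pics
scene [[382.40671503   0.         288.42125046]
 [  0.         382.40671503 210.85501386]
 [  0.           0.           1.        ]] -0.09531715087978522 [ -25.51426891 -569.87872871  781.82901797] [[ 0.65722398 -0.75337141 -0.02209435]
 [-0.50496578 -0.41837959 -0.7549623 ]
 [ 0.55952318  0.50733622 -0.65539588]]
top [[422.67943174   0.         276.49777718]
 [  0.         422.67943174 209.49789121]
 [  0.           0.           1.        ]] -0.1282920209660395 [ 260.80302659   -8.52225386 1412.27236239] [[-1.77592494e-02 -9.99841901e-01 -8.84786300e-04]
 [-9.78581414e-01  1.75631263e-02 -2.05109611e-01]
 [ 2.05092722e-01 -2.77675730e-03 -9.78738609e-01]]
{'time': 0.1, 'joint_pos': array([ 6.85584785e+01,  7.51109773e+00,  8.53243050e+01, -2.75807982e-04,
        8.72620473e+01, -4.89199618e+00]), 'qd': array([-0.09344172, -0.10397151, -0.19409428, -0.00057995, -0.02702023,
        0.02365995]), 'joint_efforts': array([ 1.92810294e-03, -5.70956898e+01, -5.01939261e+01,  5.49317826e-05,
        8.31321260e-03, -6.61711752e-06]), 'tool_pos': array([170.69007466, 574.67991966, 230.33390871]), 'tcp_rot': array([-1.79902881e+02, -8.03585142e-03,  1.63450481e+02]), 'ft_force': array([ 0.53003414, -0.745853  ,  0.55315938]), 'wrist_torque': array([-0.01159212, -0.08506493,  0.02868678]), 'grip_force': 0.0, 'finger_gap': 85.75134869686526} 18.700000000000003
```

View pics/scene0.png

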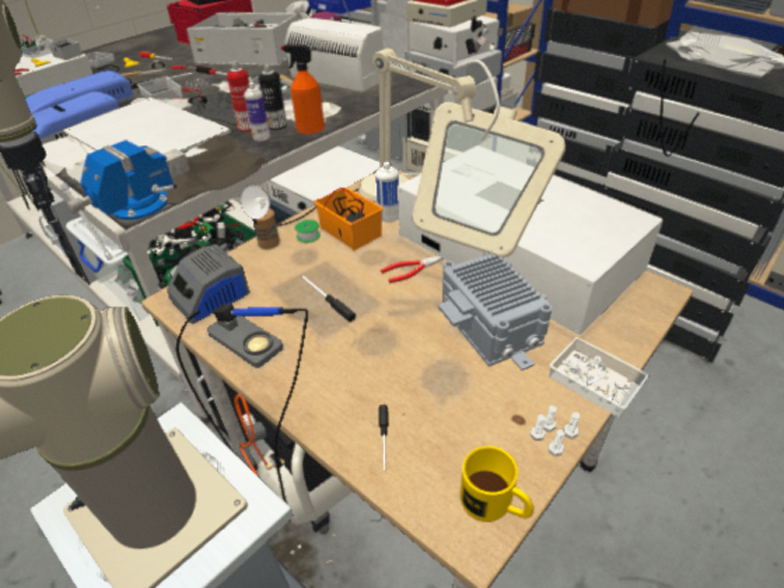

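View pics/top0.png

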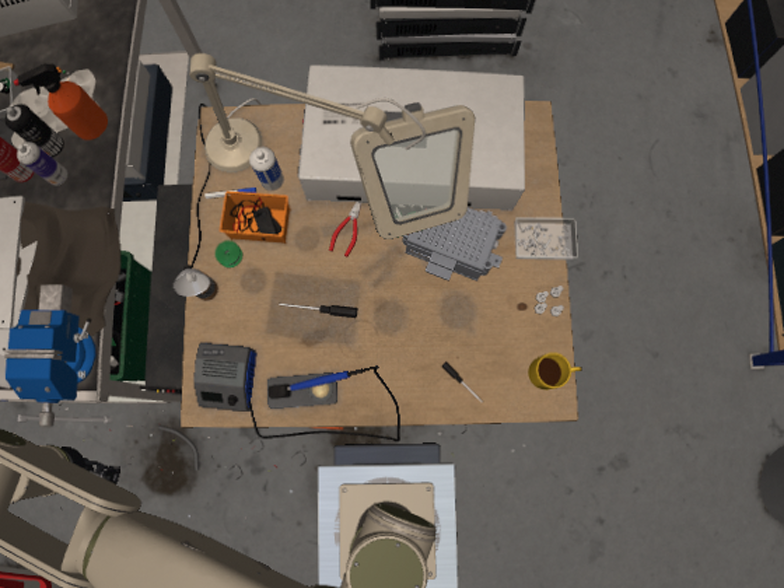

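The scene view shows the large driver from tip (303,277) to handle end (354,319), and the housing with its lug near (455,310). In the top view the driver runs (279,305) to (357,311) and the lug is near (441,266). The smaller driver is at (460,380), and the magnifier hangs over the housing's rear.

```bash
cat > h.py <<'E'
import numpy as np,cv2,pickle
def ray(s,uv):
    K=s['mtx'];d=(np.array(uv,float)-K[:2,2])/K[0,0]
    u=d.copy()
    for _ in range(20): u=d/(1+s['k1']*(u@u))
    R=s['R'];return -R.T@s['t'],R.T@np.array([u[0],u[1],1])
def onz(s,uv,z):
    c,d=ray(s,uv);return c+d*(z-c[2])/d[2]
def tri(s1,a,s2,b):
    c1,d1=ray(s1,a);c2,d2=ray(s2,b);A=np.stack([d1,-d2],1)
    k=np.linalg.lstsq(A,c2-c1,rcond=None)[0];p,q=c1+k[0]*d1,c2+k[1]*d2
    return (p+q)/2,np.linalg.norm(p-q)
def proj(s,X):
    x=s['R']@np.array(X,float)+s['t'];u=x[:2]/x[2];u=u*(1+s['k1']*(u@u));return u*s['mtx'][0,0]+s['mtx'][:2,2]
E
python3 - <<'E'
from h import *
S=pickle.load(open('scene.pkl','rb'));T=pickle.load(open('top.pkl','rb'))
def crop(s,x,y,w,h,k): return cv2.resize(s['pixels'][y:y+h,x:x+w,::-1],None,fx=k,fy=k,interpolation=cv2.INTER_CUBIC)
a=crop(S,305,170,100,100,4);b=crop(T,275,140,100,100,4)
c=crop(S,205,185,60,50,6.66);d=crop(T,190,200,80,40,5)
o=np.zeros((600,800,3),np.uint8);o[:400,:400]=a;o[:400,400:]=b;o[400:600,400:]=d
o[400:600,:240]=cv2.resize(c,(240,200))
cv2.imwrite('pics/c1.png',o)
for n,s,p in(('T',T,[(279,305),(357,311)]),('S',S,[(303,277),(354,319)])):
    q=[onz(s,np.array(x)/1.4,11) for x in p];print(n,q,np.linalg.norm(q[0]-q[1]))
E
```

```text
T [array([530.19533374, 249.61122815,  11.        ]), array([512.23240296,  60.6630304 ,  11.        ])] 189.80012727534486
S [array([532.24581789, 248.35807876,  11.        ]), array([508.46351002,  57.21975032,  11.        ])] 192.61219787427893
```

View pics/c1.png

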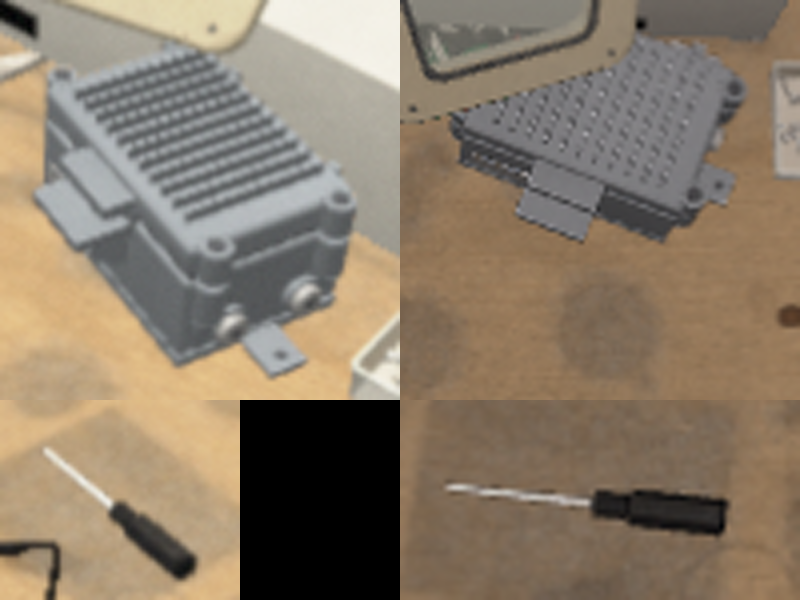

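Crops: in the scene crop the ledge's outer edge runs (34,197)–(78,249); in the top crop it runs (516,212)–(585,241). The upper lug sits behind it, and the driver matches 190 mm long.

```bash
cat >> h.py <<'E'
from scipy.spatial.transform import Rotation as Ro
def rel(pos,rpy):
    from bench import sensors
    s=sensors.sense();R0=Ro.from_euler('xyz',s['tcp_rot'],degrees=True);R1=Ro.from_euler('xyz',rpy,degrees=True)
    print('t',round(s['time'],2),'pos',s['tool_pos'].round(1),'rot',s['tcp_rot'].round(1),'F',s['ft_force'].round(1),'gap',round(s['finger_gap'],1),'grip',round(s['grip_force'],1),'q',s['joint_pos'].round(0))
    print('row',(R0.inv().apply(np.array(pos)-s['tool_pos'])/10).round(2),(R0.inv()*R1).as_rotvec(degrees=True).round(1))
E
python3 -c "
from h import *
rel([514.5,95,120],[180,0,83.75])"
```

```text
t 0.1 pos [170.7 574.7 230.3] rot [-179.9   -0.   163.5] F [ 0.5 -0.7  0.6] gap 85.8 grip 0.0 q [69.  8. 85. -0. 87. -5.]
row [-46.62 -36.17  11.09] [-0.1  0.1 79.7]
```

play_rows(
  motion=[
    [[-20,-15.5,0,0,0,35],[-20,-15.5,0,0,0,35],[-20,-15.5,0,0,0,35],[-20,-15.5,0,0,0,35],[-20,-15.5,0,0,0,35]],
  ],
  jaw=0.7,
)

```text
time: 0.6
tool_pos: [317.2, 370.3, 230.9]
tcp_rot: [-180.0, 0.0, 128.2]
ft_force: [1.8, -0.4, 0.8]
finger_gap: 59.7
grip_force: 0.0
```

```bash
python3 -c "
from h import *
rel([514.5,95,120],[180,0,83.75])"
```

```text
t 0.6 pos [317.2 370.3 230.9] rot [-180.     0.   128.2] F [ 1.8 -0.4  0.8] gap 59.7 grip 0.0 q [ 43. -10. 103.  -0.  88.   5.]
row [-33.83  -1.49  11.09] [-0.   0.  44.4]
```

play_rows(
  motion=[
    [[-33.8,-1.5,11,0,0,44.4],[-33.8,-1.5,11,0,0,44.4],[-33.8,-1.5,11,0,0,44.4],[-33.8,-1.5,11,0,0,44.4],[-33.8,-1.5,11,0,0,44.4]],
  ],
)

```text
time: 1.1
tool_pos: [456.7, 177.7, 153.2]
tcp_rot: [180.0, -0.0, 85.1]
ft_force: [1.4, 0.4, 0.8]
finger_gap: 59.7
grip_force: 0.0
```

```bash
python3 -c "
from h import *
rel([514.5,95,120],[180,0,83.75])"
```

```text
t 1.1 pos [456.7 177.7 153.2] rot [180.   -0.   85.1] F [1.4 0.4 0.8] gap 59.7 grip 0.0 q [ 15.  -7. 108.   0.  79.  20.]
row [-7.75  6.46  3.32] [ 0.  -0.   1.4]
```

play_rows(
  motion=[
    [[-7.7,6.4,3.3,0,0,1.3],[-7.7,6.4,3.3,0,0,1.3],[-7.7,6.4,3.3,0,0,1.3],[-7.7,6.4,3.3,0,0,1.3],[-7.7,6.4,3.3,0,0,1.3]],
  ],
)

```text
time: 1.6
tool_pos: [513.4, 98.3, 121.0]
tcp_rot: [-180.0, -0.0, 84.2]
ft_force: [-0.5, 0.6, 0.0]
finger_gap: 60.1
grip_force: 0.0
```

```bash
python3 - <<'E'
from h import *
from bench import optics
rel([514.5,95,40],[180,0,83.75])
o=np.zeros((600,800,3),np.uint8)
for n,(x,y,w,h,k),(X,Y) in(("scene",(190,150,160,100,5),(0,0)),("top",(185,180,160,40,5),(0,400))):
    s=optics.snapshot(n);c=cv2.resize(s['pixels'][y:y+h,x:x+w,::-1],None,fx=k,fy=k)[:600-Y]
    if Y==0:c=c[:400]
    o[Y:Y+c.shape[0],X:X+c.shape[1]]=c
cv2.imwrite('pics/c2.png',o)
E
```

```text
t 1.6 pos [513.4  98.3 121. ] rot [-180.    -0.    84.2] F [-0.5  0.6  0. ] gap 60.1 grip 0.0 q [  5.   0. 105.   0.  75.  11.]
row [-0.32  0.15  8.1 ] [-0.  -0.   0.4]
```

View pics/c2.png

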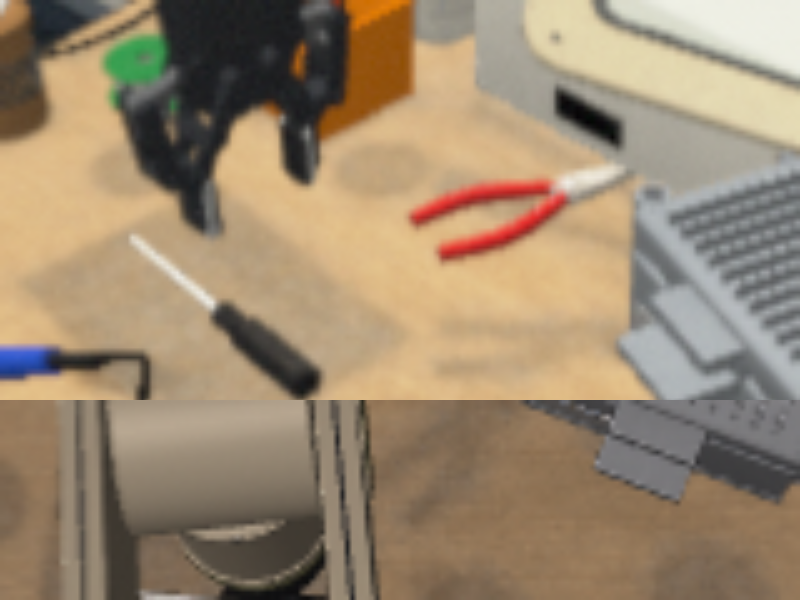

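The fingers (crop (208,232) and (307,180)) straddle the driver handle as planned, and the handle at (270,345) is clear of other things. Descending.

play_rows(
  motion=[
    [[-0.3,0.15,4.5,0,0,0.4],[-0.3,0.15,8.5,0,0,0.4],[-0.3,0.15,11,0,0,0.4],[-0.3,0.15,11.6,0,0,0.4],[-0.3,0.15,11.6,0,0,0.4]],
  ],
)

```text
time: 2.2
tool_pos: [514.3, 95.5, 4.8]
tcp_rot: [-179.9, 0.0, 83.9]
ft_force: [-0.3, -0.3, 0.6]
finger_gap: 59.5
grip_force: 0.0
```

```bash
python3 - <<'E'
from h import *
rel([514.5,95,2],[180,0,83.75])
E
```

```text
t 2.2 pos [514.3  95.5   4.8] rot [-179.9    0.    83.9] F [-0.3 -0.3  0.6] gap 59.5 grip 0.0 q [  5.   9. 108.   0.  62.  11.]
row [-0.05  0.03  0.28] [-0.1  0.   0.1]
```

play_rows(
  motion=[
    [[0,0,0.25,0,0,0],[0,0,0.25,0,0,0],[0,0,0.25,0,0,0],[0,0,0.25,0,0,0],[0,0,0.25,0,0,0]],
  ],
  jaw=0,
  squeeze=90,
)

```text
time: 2.7
tool_pos: [516.7, 94.9, 4.7]
tcp_rot: [179.8, -0.0, 83.8]
ft_force: [-2.6, 1.6, 6.4]
finger_gap: 21.0
grip_force: 87.8
```

play_rows(
  motion=[
    [[0,0,0,0,0,0],[0,0,0,0,0,0],[0,0,0,0,0,0]],
  ],
)

```text
time: 3.0
tool_pos: [516.7, 94.9, 4.7]
tcp_rot: [179.8, -0.1, 83.8]
ft_force: [-2.0, -0.1, 6.7]
finger_gap: 21.7
grip_force: 87.8
```

play_rows(
  motion=[
    [[0,0,-2,0,0,0],[0,0,-6,0,0,0],[0,0,-10,0,0,0],[0,0,-13,0,0,0],[0,0,-13,0,0,0]],
  ],
)

```text
time: 3.5
tool_pos: [519.2, 94.9, 139.5]
tcp_rot: [179.4, -0.1, 83.8]
ft_force: [1.6, 0.3, 0.1]
finger_gap: 21.7
grip_force: 88.8
```

```bash
python3 - <<'E'
from h import *
# housing yaw -23, ledge (579,-129.5); TCP target: tip 60mm out from ledge edge, high
psi=np.radians(-23);ex=np.array([np.cos(psi),np.sin(psi)]);L=np.array([579,-129.5])
tip=L-ex*40; tcp=tip-ex*155
print(tcp)
rel([*tcp,130],[180,0,-23])
E
```

```text
[399.50155358 -53.30742994]
t 3.5 pos [519.2  94.9 139.5] rot [ 1.794e+02 -1.000e-01  8.380e+01] F [1.6 0.3 0.1] gap 21.7 grip 88.8 q [  5.  -1. 104.  -0.  77.  11.]
row [-16.03 -10.3    0.8 ] [  0.3  -0.7 106.8]
```

play_rows(
  motion=[
    [[-16,-10.3,0,0,0,106.8],[-16,-10.3,0,0,0,106.8],[-16,-10.3,0,0,0,106.8],[-16,-10.3,0,0,0,106.8],[-16,-10.3,0,0,0,106.8]],
  ],
)

```text
time: 4.0
tool_pos: [392.7, -56.2, 131.9]
tcp_rot: [180.0, 0.1, 40.2]
ft_force: [-0.1, 0.3, -1.2]
finger_gap: 21.4
grip_force: 88.8
```

```bash
python3 - <<'E'
from h import *
rel([399.5,-53.3,130],[180,0,-23])
E
```

```text
t 4.0 pos [392.7 -56.2 131.9] rot [1.80e+02 1.00e-01 4.02e+01] F [-0.1  0.3 -1.2] gap 21.4 grip 88.8 q [-15. -22. 123.  -0.  79.  34.]
row [0.71 0.22 0.19] [ 0.1  0.1 63.2]
```

play_rows(
  motion=[
    [[0.7,0,0,0,0,63],[0.7,0,0,0,0,63],[0.7,0,0,0,0,63],[0.7,0,0,0,0,63],[0.7,0,0,0,0,63]],
  ],
)

```text
time: 4.5
tool_pos: [400.4, -48.7, 132.2]
tcp_rot: [-180.0, 0.0, -2.5]
ft_force: [1.5, -0.2, -1.1]
finger_gap: 21.5
grip_force: 88.8
```

```bash
python3 - <<'E'
from h import *
rel([399.5,-53.3,130],[180,0,-23])
E
```

```text
t 4.5 pos [400.4 -48.7 132.2] rot [-180.     0.    -2.5] F [ 1.5 -0.2 -1.1] gap 21.5 grip 88.8 q [-14. -21. 122.   0.  79.  78.]
row [-0.07  0.46  0.22] [-0.   0.  20.5]
```

play_rows(
  motion=[
    [[0,0.4,1,0,0,20.5],[0,0.4,1,0,0,20.5],[0,0.4,1,0,0,20.5],[0,0.4,1,0,0,20.5],[0,0.4,1,0,0,20.5]],
  ],
)

```text
time: 5.0
tool_pos: [400.4, -52.7, 122.4]
tcp_rot: [180.0, -0.0, -22.5]
ft_force: [-0.3, 0.3, -0.2]
finger_gap: 21.7
grip_force: 88.8
```

```bash
python3 - <<'E'
from h import *
from bench import optics
rel([399.5,-53.3,100],[180,0,-23])
o=np.zeros((600,800,3),np.uint8)
for n,(x,y,w,h,k),(X,Y) in(("scene",(225,175,160,75,5),(0,0)),("top",(225,160,160,45,5),(0,375))):
    s=optics.snapshot(n);pickle.dump(s,open(n+'.pkl','wb'));c=cv2.resize(s['pixels'][y:y+h,x:x+w,::-1],None,fx=k,fy=k,interpolation=cv2.INTER_CUBIC)
    o[Y:Y+c.shape[0],X:X+c.shape[1]]=c
cv2.imwrite('pics/c3.png',o)
E
```

```text
t 5.0 pos [400.4 -52.7 122.4] rot [180.   -0.  -22.5] F [-0.3  0.3 -0.2] gap 21.7 grip 88.8 q [-15. -20. 122.  -0.  78.  98.]
row [-0.06  0.09  2.24] [ 0.  -0.   0.5]
```

View pics/c3.png

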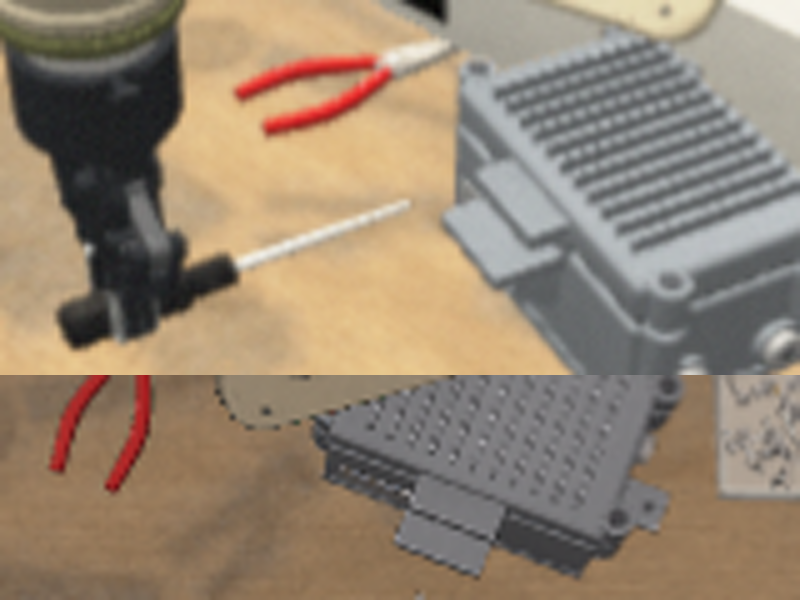

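Crop 3 shows the driver level in the gripper. Its tip is at scene crop (408,204) and top crop (420,597); the ledge's front corners are at scene (443,218), (497,286) and top (396,541), (475,577).

```bash
python3 - <<'E'
from h import *
S=pickle.load(open('scene.pkl','rb'));T=pickle.load(open('top.pkl','rb'))
sc=lambda x,y:((x+.5)/5-.5+225,(y+.5)/5-.5+175)
tc=lambda x,y:((x+.5)/5-.5+225,(y-375+.5)/5-.5+160)
p,e=tri(S,sc(408,204),T,tc(420,597));print('tip',p.round(1),e)
for a,b in [((443,218),(396,541)),((497,286),(475,577)),((475,167),(413,478)),((532,244),(493,547))]:
    p,e=tri(S,sc(*a),T,tc(*b));print(p.round(1),round(e,1))
def yaw(p,q):d=p-q;return np.degrees(np.arctan2(-d[0],d[1])),np.linalg.norm(d)
print('lid edge T',yaw(onz(T,tc(325,435),100),onz(T,tc(600,533),100)))
print('lid edge S',yaw(onz(S,sc(462,85),100),onz(S,sc(640,290),100)))
# bluish-gray ledge mask near edges: print rows of top crop luminance for edge
g=cv2.cvtColor(T['pixels'],cv2.COLOR_RGB2HSV)
print(T['pixels'][190:203,300:324].astype(int)[...,2]-T['pixels'][190:203,300:324].astype(int)[...,0])
s=S['pixels'].astype(int);print((s[...,2]-s[...,0])[216:236,310:328])
E
```

```text
tip [ 545.3 -112.5  131. ] 0.9698435765470462
[ 592.4 -101.2   82.6] 1.9
[ 569.7 -153.1   79.5] 1.7
[ 622.6 -107.3  105.4] 15.7
[ 583.7 -163.1  105.2] 3.2
lid edge T (np.float64(-21.33557222186575), np.float64(188.06141651686224))
lid edge S (np.float64(-23.555051263704538), np.float64(189.44943136194567))
[[-58 -54 -52 -47 -33   2   1   2   1   2   2   2   1   2   1   1   1   1
    1   3   2   2   2   1]
 [-56 -54 -55 -50  -9   2   2   2   2   2   1   1   2   1   2   1   2   1
    0   2   1   2   3   1]
 [-56 -57 -57 -53   3   2   2   3   1   2   2   0   1   1   2   2   3   1
    1   1   1   2   1   1]
 [-54 -54 -55 -40   1   1   1   2   2   2   3   2   1   2   2   1   1   2
    2   2   1   1   2   2]
 [-55 -55 -57 -55 -37 -11   2   2   2   2   2   1   1   1   1   1   2   2
    2   2   2   1   0 -28]
 [-56 -54 -56 -56 -54 -54 -40 -12   2   2   1   2   0   1   2   1   1   2
    3   2   2   0 -16 -58]
 [-56 -55 -55 -56 -54 -54 -57 -56 -57 -41 -14   0   2   2   2   2   1   1
    1   1   0  -2 -44 -59]
 [-58 -58 -58 -58 -57 -56 -58 -55 -56 -56 -56 -41 -13   1   2   2   2   0
    1   1  
[... 1322 characters left out ...]
  7   8   8   9   9   9]
 [-89 -90 -90 -89 -87 -88 -86 -84 -70 -32  -3   7   7   5  10   9   7   9]
 [-92 -92 -90 -89 -88 -88 -88 -86 -85 -68 -32   1   7   7   7   9   8   7]
 [-90 -91 -90 -91 -89 -91 -89 -86 -85 -81 -61 -17   4   6   8   7   8   9]
 [-91 -91 -89 -90 -91 -91 -88 -85 -81 -82 -73 -42  -2   5   7   5   4   5]
 [-89 -89 -90 -90 -90 -91 -90 -89 -86 -80 -72 -58 -25  -1   5   3   4   4]
 [-88 -90 -90 -92 -91 -89 -89 -89 -87 -78 -73 -67 -53 -26  -9  -7   3   5]
 [-89 -90 -89 -89 -90 -91 -90 -87 -86 -79 -74 -70 -63 -55 -49 -39 -11   4]
 [-89 -90 -89 -89 -87 -90 -90 -88 -86 -80 -75 -71 -68 -65 -63 -56 -37 -12]
 [-91 -89 -89 -89 -88 -88 -90 -89 -87 -81 -77 -70 -68 -68 -67 -62 -52 -37]]
```

```bash
python3 - <<'E'
from h import *
S=pickle.load(open('scene.pkl','rb'))
m=S['pixels'].astype(int); 
# shank: bright, low saturation, in crop region
sub=S['pixels'][205:235,268:312].astype(int)
w=(sub.min(2)>150)&((sub.max(2)-sub.min(2))<45)
ys,xs=np.nonzero(w);print(len(xs),xs.min()+268,xs.max()+268)
c=np.polyfit(xs+268.,ys+205.,1)
a=np.radians(-22.5);n=np.array([-np.sin(a),np.cos(a),0]);e=np.array([np.cos(a),np.sin(a),0]);P=np.array([400.4,-52.7,0])
for u in(xs.min()+268,(xs.min()+xs.max())/2+268,xs.max()+268.5):
    o,d=ray(S,(u,np.polyval(c,u)));X=o+d*((P-o)@n)/(d@n);print(u,X.round(1),'along',((X-P)@e).round(1))
E
```

```text
84 272 306
272 [456.8 -76.1 130.9] along 61.0
289.0 [500.3 -94.1 131.2] along 108.1
306.5 [ 546.5 -113.2  131.4] along 158.1
```

play_rows(
  motion=[
    [[2,0,0,0,0,0],[4,0,0,0,0,0],[4.9,0,1,0,0,0],[4.9,0,2.5,0,0,0],[4.9,0,3.2,0,0,0]],
  ],
)

```text
time: 5.6
tool_pos: [445.1, -71.5, 89.2]
tcp_rot: [180.0, 0.1, -22.6]
ft_force: [0.5, 0.5, -0.6]
finger_gap: 21.6
grip_force: 88.8
```

play_rows(
  motion=[
    [[0,0,0,0,0,0],[0,0,0.1,0,0,0],[0,0,0.2,0,0,0],[0,0,0.2,0,0,0]],
  ],
)

```text
time: 6.0
tool_pos: [446.0, -71.7, 89.1]
tcp_rot: [-180.0, -0.1, -22.6]
ft_force: [0.2, 0.1, -0.8]
finger_gap: 21.7
grip_force: 88.8
```

```bash
python3 - <<'E'
from h import *
from bench import optics
rel([399.5,-53.3,100],[180,0,-22.5])
o=np.zeros((600,800,3),np.uint8)
for n,(x,y,w,h,k),(X,Y) in(("scene",(270,180,100,50,8),(0,0)),("top",(270,170,80,25,8),(0,400))):
    s=optics.snapshot(n);pickle.dump(s,open(n+'.pkl','wb'));c=cv2.resize(s['pixels'][y:y+h,x:x+w,::-1],None,fx=k,fy=k,interpolation=cv2.INTER_CUBIC)
    o[Y:Y+c.shape[0],X:X+c.shape[1]]=c
cv2.imwrite('pics/c4.png',o)
E
```

```text
t 6.0 pos [446.  -71.7  89.1] rot [-1.80e+02 -1.00e-01 -2.26e+01] F [ 0.2  0.1 -0.8] gap 21.7 grip 88.8 q [-16.  -9. 117.   0.  72.  97.]
row [-5.   0.1 -1.1] [-0.  -0.1 -0.1]
```

View pics/c4.png

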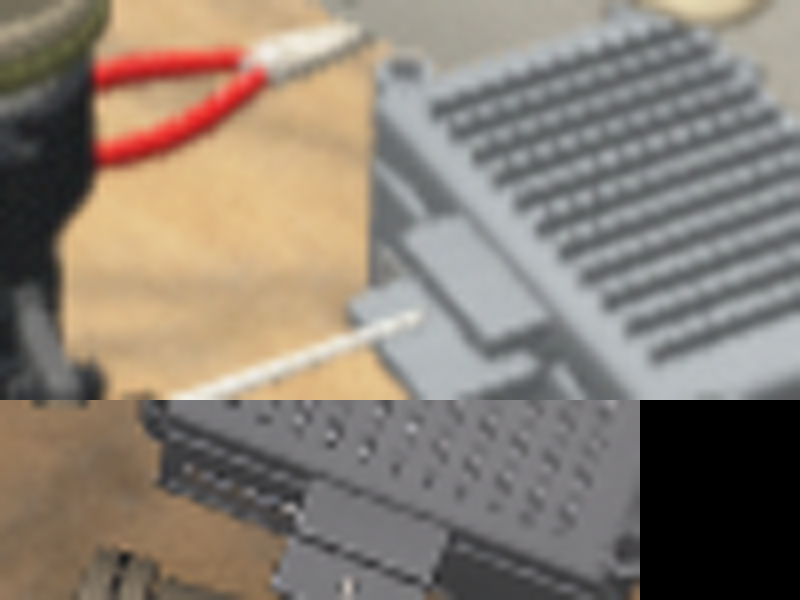

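The tip (scene crop (420,317), top crop (347,585)) is over the ledge, just in front of the lid lug and near mid-width. Lowering until it touches.

play_rows(
  motion=[
    [[0,0,0.2,0,0,0],[0,0,0.4,0,0,0],[0,0,0.5,0,0,0],[0,0,0.5,0,0,0]],
  ],
)

```text
time: 6.5
tool_pos: [445.4, -71.6, 83.2]
tcp_rot: [180.0, 0.0, -22.7]
ft_force: [0.4, -0.1, -1.2]
finger_gap: 21.3
grip_force: 88.8
```

play_rows(
  motion=[
    [[0,0,0.1,0,0,0],[0,0,0.2,0,0,0],[0,0,0.2,0,0,0],[0,0,0.2,0,0,0]],
  ],
)

```text
time: 6.9
tool_pos: [445.7, -71.6, 81.5]
tcp_rot: [180.0, 0.0, -22.7]
ft_force: [0.5, 0.3, -0.8]
finger_gap: 21.4
grip_force: 88.8
```

play_rows(
  motion=[
    [[0,0,0.1,0,0,0],[0,0,0.2,0,0,0],[0,0,0.2,0,0,0],[0,0,0.2,0,0,0]],
  ],
)

```text
time: 7.3
tool_pos: [445.8, -71.7, 79.6]
tcp_rot: [-180.0, -0.0, -22.7]
ft_force: [-0.5, 0.0, 0.5]
finger_gap: 21.6
grip_force: 88.9
```

play_rows(
  motion=[
    [[0,0,0.1,0,0,0],[0,0,0.1,0,0,0],[0,0,0.1,0,0,0]],
  ],
)

```text
time: 7.6
tool_pos: [445.8, -71.7, 78.6]
tcp_rot: [-180.0, -0.0, -22.7]
ft_force: [0.1, -0.4, 1.1]
finger_gap: 21.3
grip_force: 89.0
```

play_rows(
  motion=[
    [[0,0,0.1,0,0,0],[0,0,0.1,0,0,0],[0,0,0.1,0,0,0]],
  ],
)

```text
time: 7.9
tool_pos: [445.8, -71.7, 77.6]
tcp_rot: [-180.0, -0.0, -22.7]
ft_force: [1.1, 0.5, 0.7]
finger_gap: 21.5
grip_force: 89.0
```

```bash
python3 - <<'E'
from bench import sensors
s=sensors.sense();print(s['tool_pos'],s['ft_force'],s['wrist_torque'])
E
```

```text
[445.79690012 -71.65534553  77.58057693] [1.09039246 0.54219119 0.67940852] [-0.0615688  -0.26412322 -0.00950076]
```

play_rows(
  motion=[
    [[0,0,-0.15,0,0,0],[0.4,0,-0.15,0,0,0],[0.8,0,-0.15,0,0,0],[1.2,0,-0.15,0,0,0],[1.2,0,-0.15,0,0,0]],
  ],
)

```text
time: 8.4
tool_pos: [457.4, -76.5, 79.1]
tcp_rot: [-180.0, -0.0, -22.7]
ft_force: [1.3, -0.1, 1.2]
finger_gap: 21.5
grip_force: 89.0
```

```bash
python3 - <<'E'
from bench import sensors
s=sensors.sense();print(s['tool_pos'],s['ft_force'],s['wrist_torque'])
E
```

```text
[457.43749902 -76.52546299  79.09869895] [ 1.31136647 -0.08329277  1.2337594 ] [-0.14022929 -0.34336415 -0.00699185]
```

play_rows(
  motion=[
    [[0.3,0,0,0,0,0],[0.6,0,0,0,0,0],[0.9,0,0,0,0,0],[0.9,0,0,0,0,0]],
  ],
)

```text
time: 8.8
tool_pos: [465.6, -79.9, 79.1]
tcp_rot: [-180.0, -0.0, -22.7]
ft_force: [0.2, 0.3, 0.7]
finger_gap: 21.5
grip_force: 89.0
```

play_rows(
  motion=[
    [[0.2,0,0,0,0,0],[0.4,0,0,0,0,0],[0.5,0,0,0,0,0],[0.5,0,0,0,0,0]],
  ],
)

```text
time: 9.2
tool_pos: [469.9, -81.7, 79.0]
tcp_rot: [180.0, -0.0, -22.7]
ft_force: [-0.2, -0.2, 1.2]
finger_gap: 21.5
grip_force: 89.0
```

```bash
python3 - <<'E'
from h import *
from bench import optics
rel([399.5,-53.3,100],[180,0,-22.5])
o=np.zeros((600,800,3),np.uint8)
for n,(x,y,w,h,k),(X,Y) in(("scene",(270,180,100,50,8),(0,0)),("top",(270,170,80,25,8),(0,400))):
    s=optics.snapshot(n);pickle.dump(s,open(n+'.pkl','wb'));c=cv2.resize(s['pixels'][y:y+h,x:x+w,::-1],None,fx=k,fy=k,interpolation=cv2.INTER_CUBIC)
    o[Y:Y+c.shape[0],X:X+c.shape[1]]=c
cv2.imwrite('pics/c5.png',o)
E
```

```text
t 9.2 pos [469.9 -81.7  79. ] rot [180.   -0.  -22.7] F [-0.2 -0.2  1.2] gap 21.5 grip 89.0 q [-16.  -4. 114.  -0.  71.  97.]
row [-7.59  0.09 -2.1 ] [ 0.  -0.  -0.2]
```

View pics/c5.png

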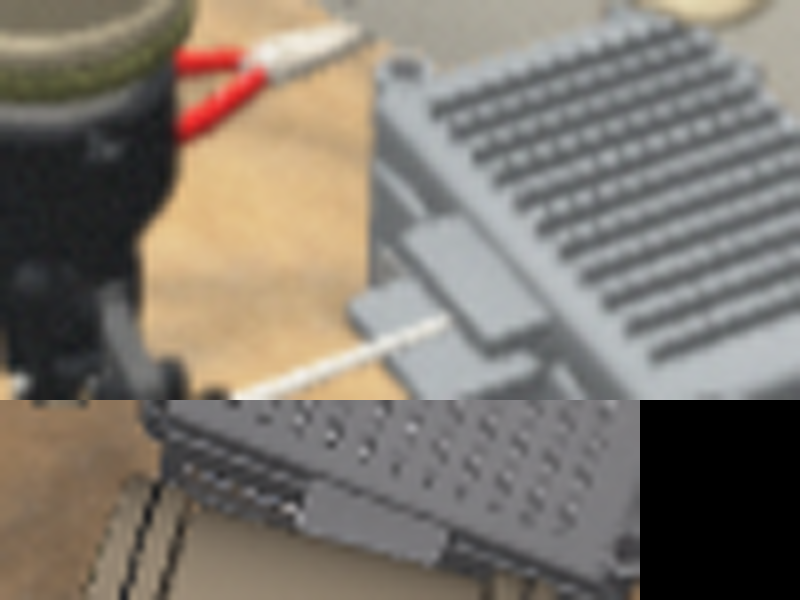

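The shank runs over the ledge and vanishes beneath the upper lug at scene crop (447,320), so the tip is in the slot. Pushing on to the stop.

play_rows(
  motion=[
    [[0.2,0,0,0,0,0],[0.4,0,0,0,0,0],[0.4,0,0,0,0,0]],
  ],
)

```text
time: 9.6
tool_pos: [470.8, -82.2, 77.6]
tcp_rot: [180.0, 0.4, -22.7]
ft_force: [-10.0, 3.6, 2.8]
finger_gap: 21.3
grip_force: 89.2
```

play_rows(
  motion=[
    [[0.2,0,0,0,0,0],[0.4,0,0,0,0,0],[0.4,0,0,0,0,0]],
  ],
)

```text
time: 9.9
tool_pos: [471.1, -82.4, 75.7]
tcp_rot: [180.0, 0.8, -22.6]
ft_force: [-20.9, 9.1, 5.4]
finger_gap: 21.7
grip_force: 89.4
```

play_rows(
  motion=[
    [[0.2,0,0,0,0,0],[0.3,0,0,0,0,0],[0.3,0,0,0,0,0]],
  ],
)

```text
time: 10.2
tool_pos: [471.4, -82.5, 74.2]
tcp_rot: [179.9, 1.1, -22.6]
ft_force: [-26.3, 11.7, 2.7]
finger_gap: 21.7
grip_force: 89.2
```

play_rows(
  motion=[
    [[-0.5,0,0,0,0,0],[-1.0,0,0,0,0,0],[-1.0,0,0,0,0,0],[-1.0,0,0,0,0,0]],
  ],
)

```text
time: 10.6
tool_pos: [470.7, -82.1, 79.2]
tcp_rot: [-180.0, -0.0, -22.7]
ft_force: [-1.7, 0.4, -0.3]
finger_gap: 21.2
grip_force: 88.7
```

```bash
cat > lev.py <<'E'
from h import *
def tcp(th,L=157.,off=8.8):
    s=40+6*th/26;t=np.radians(th);c,k=np.cos(t),np.sin(t)
    return np.array([(s-L)*c-(3.4-off)*k,(s-L)*k+(3.4-off)*c])
def rows(a,ths):
    t=np.radians(a);X=np.array([np.cos(t),np.sin(t)]);Z=np.array([np.sin(t),-np.cos(t)])
    for b in ths:
        d=(tcp(b)-tcp(a))/10;print(b,[round(d@X,2),0,round(d@Z,2),0,b-a,0],'tcp z',round(85+tcp(b)[1],1))
E
python3 - <<'E'
from lev import *
rel([399.5,-53.3,100],[180,0,-22.6])
rows(0,[2,4,6,8,10]);rows(10,[11,12,14,16,18]);rows(18,[19,20,22,24,26])
E
```

```text
t 10.6 pos [470.7 -82.1  79.2] rot [-180.    -0.   -22.7] F [-1.7  0.4 -0.3] gap 21.2 grip 88.7 q [-16.  -4. 114.   0.  71.  97.]
row [-7.68  0.09 -2.09] [-0.  -0.  -0.1]
2 [np.float64(0.07), 0, np.float64(0.41), 0, 2, 0] tcp z 75.5
4 [np.float64(0.16), 0, np.float64(0.81), 0, 4, 0] tcp z 71.5
6 [np.float64(0.26), 0, np.float64(1.21), 0, 6, 0] tcp z 67.5
8 [np.float64(0.37), 0, np.float64(1.6), 0, 8, 0] tcp z 63.6
10 [np.float64(0.5), 0, np.float64(1.98), 0, 10, 0] tcp z 59.8
11 [np.float64(0.03), 0, np.float64(0.2), 0, 1, 0] tcp z 57.9
12 [np.float64(0.07), 0, np.float64(0.4), 0, 2, 0] tcp z 56.0
14 [np.float64(0.16), 0, np.float64(0.79), 0, 4, 0] tcp z 52.2
16 [np.float64(0.26), 0, np.float64(1.18), 0, 6, 0] tcp z 48.6
18 [np.float64(0.37), 0, np.float64(1.57), 0, 8, 0] tcp z 45.0
19 [np.float64(0.03), 0, np.float64(0.2), 0, 1, 0] tcp z 43.2
20 [np.float64(0.07), 0, np.float64(0.39), 0, 2, 0] tcp z 41.5
22 [np.float64(0.16), 0, np.float64(0.78), 0, 4, 0] tcp z 38.1
24 [np.float64(0.26), 0, np.float64(1.16), 0, 6, 0] tcp z 34.7
26 [np.float64(0.37), 0, np.float64(1.54), 0, 8, 0] tcp z 31.5
```

play_rows(
  motion=[
    [[0,0,0.2,0,1,0],[0,0,0.41,0,2,0],[0.05,0,0.6,0,3,0],[0.1,0,0.81,0,4,0],[0.1,0,0.81,0,4,0]],
  ],
)

```text
time: 11.1
tool_pos: [471.2, -82.3, 70.6]
tcp_rot: [180.0, -4.0, -22.7]
ft_force: [-0.5, -0.5, -0.3]
finger_gap: 21.0
grip_force: 88.7
```

play_rows(
  motion=[
    [[0.05,0,0.2,0,1,0],[0.08,0,0.4,0,2,0],[0.12,0,0.6,0,3,0],[0.16,0,0.8,0,4,0],[0.16,0,0.8,0,4,0]],
  ],
)

```text
time: 11.6
tool_pos: [473.0, -83.0, 62.5]
tcp_rot: [180.0, -8.0, -22.7]
ft_force: [-3.8, 1.3, -0.2]
finger_gap: 21.2
grip_force: 88.8
```

```bash
python3 - <<'E'
from h import *
from bench import sensors
rel([470.7,-82.1,79.2],[180,0,-22.6]);print(sensors.sense()['wrist_torque'])
E
```

```text
t 11.6 pos [473.  -83.   62.5] rot [180.   -8.  -22.7] F [-3.8  1.3 -0.2] gap 21.2 grip 88.8 q [-15. -10. 121.  -1.  61.  98.]
row [-0.01  0.01 -1.68] [ 0.  -8.  -0.1]
[0.28851101 0.63151804 0.02155307]
```

play_rows(
  motion=[
    [[-0.1,0,0.2,0,1,0],[-0.05,0,0.4,0,2,0],[0,0,0.6,0,3,0],[0.06,0,0.8,0,4,0],[0.06,0,0.8,0,4,0]],
  ],
)

```text
time: 12.1
tool_pos: [475.1, -83.9, 55.0]
tcp_rot: [180.0, -12.1, -22.7]
ft_force: [-0.7, 0.5, 0.7]
finger_gap: 21.4
grip_force: 88.8
```

play_rows(
  motion=[
    [[0.05,0,0.2,0,1,0],[0.08,0,0.4,0,2,0],[0.12,0,0.6,0,3,0],[0.16,0,0.8,0,4,0],[0.16,0,0.8,0,4,0]],
  ],
)

```text
time: 12.6
tool_pos: [477.4, -84.9, 46.9]
tcp_rot: [180.0, -16.0, -22.7]
ft_force: [-2.6, 1.1, -0.6]
finger_gap: 21.7
grip_force: 88.8
```

```bash
python3 - <<'E'
from h import *
from bench import sensors
rel([470.7,-82.1,79.2],[180,0,-22.6]);print(sensors.sense()['wrist_torque'])
E
```

```text
t 12.6 pos [477.4 -84.9  46.9] rot [180.  -16.  -22.7] F [-2.6  1.1 -0.6] gap 21.7 grip 88.8 q [-14. -16. 129.  -3.  51. 100.]
row [ 0.19 -0.   -3.3 ] [  0.  -16.   -0.1]
[0.26684866 0.62027939 0.0623842 ]
```

```bash
python3 - <<'E'
from h import *
from bench import optics
o=np.zeros((600,800,3),np.uint8)
for n,(x,y,w,h,k),(X,Y) in(("scene",(270,180,100,50,8),(0,0)),("top",(270,170,80,25,8),(0,400))):
    s=optics.snapshot(n);pickle.dump(s,open(n+'.pkl','wb'));c=cv2.resize(s['pixels'][y:y+h,x:x+w,::-1],None,fx=k,fy=k,interpolation=cv2.INTER_CUBIC)
    o[Y:Y+c.shape[0],X:X+c.shape[1]]=c
cv2.imwrite('pics/c6.png',o)
E
```

```text
(no output)
```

View pics/c6.png

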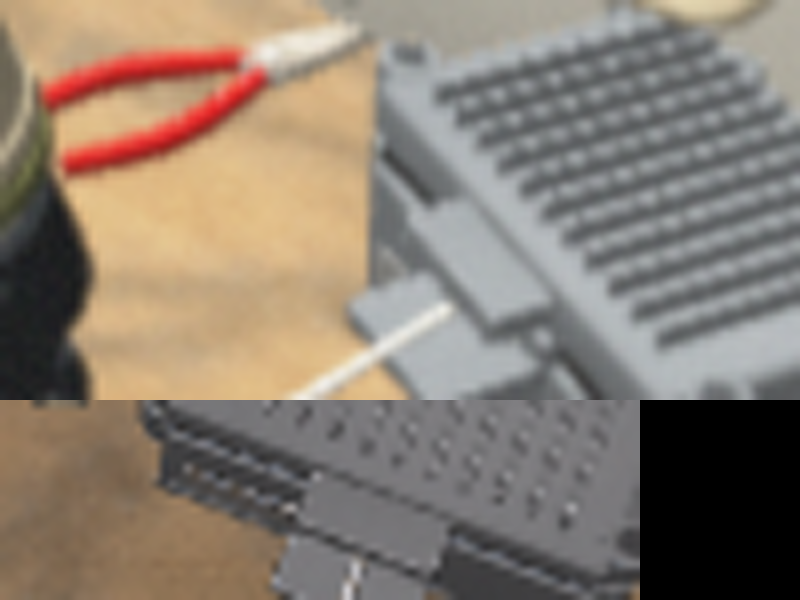

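The lid has lifted: dark gaps now show beside the upper lug at (405,175) and (560,360), while the blade still sits under it at (450,308). Measuring the lift by optical flow against the shut-lid picture.

```bash
cat > lift.py <<'E'
from lev import *
from bench import optics,sensors
from scipy.optimize import minimize_scalar
def lift(s):
    a=cv2.imread('pics/c5.png',0)[:400];b=cv2.cvtColor(cv2.resize(s['pixels'][180:230,270:370,::-1],None,fx=8,fy=8,interpolation=cv2.INTER_CUBIC),cv2.COLOR_BGR2GRAY)
    m=np.zeros_like(a);m[60:360,430:780]=255   # finned lid area
    cv2.fillPoly(m,[np.array([(440,400),(440,260),(500,370),(640,400)])],0)
    p=cv2.goodFeaturesToTrack(a,80,.03,12,mask=m)
    q,st,_=cv2.calcOpticalFlowPyrLK(a,b,p,None,winSize=(41,41),maxLevel=3)
    p2,st2,_=cv2.calcOpticalFlowPyrLK(b,a,q,None,winSize=(41,41),maxLevel=3)
    ok=(st.ravel()==1)&(np.linalg.norm((p2-p).reshape(-1,2),axis=1)<1);p=p.reshape(-1,2)[ok];q=q.reshape(-1,2)[ok]
    y=np.radians(-22.5);ex=np.array([np.cos(y),np.sin(y),0]);H=np.array([581,-127.5,0])+109*ex+74*ex;H[2]=89
    N=lambda u:(u+.5)/8-.5+np.array([270,180])
    out=[]
    for i in range(len(p)):
        X=onz(s,N(p[i]),118);r=(X-H)@ex           # point on the fin tops
        if r>-25 or r<-150: continue
        rotm=lambda t:H+Ro.from_rotvec(t*np.array([-np.sin(y),np.cos(y),0])).apply(X-H)
        f=lambda t:np.linalg.norm(proj(s,rotm(t))-N(p[i])-(N(q[i])-N(p[i])))
        o=minimize_scalar(f,bounds=(-.05,.3),method='bounded');out.append((o.x,o.fun))
    out=np.array(out);g=out[out[:,1]<.35,0]
    print('points',len(out),len(g),'angle med',np.median(g).round(4),'iqr',np.percentile(g,[25,75]).round(4),'front mm',(139*np.median(g)).round(1))
E
python3 - <<'E'
from lift import *
lift(pickle.load(open('scene.pkl','rb')))
rows(16,[18,20,22,24])
E
```

```text
points 53 26 angle med 0.0477 iqr [0.0467 0.0517] front mm 6.6
18 [np.float64(0.07), 0, np.float64(0.39), 0, 2, 0] tcp z 45.0
20 [np.float64(0.16), 0, np.float64(0.78), 0, 4, 0] tcp z 41.5
22 [np.float64(0.26), 0, np.float64(1.17), 0, 6, 0] tcp z 38.1
24 [np.float64(0.37), 0, np.float64(1.55), 0, 8, 0] tcp z 34.7
```

play_rows(
  motion=[
    [[0.05,0,0.2,0,1,0],[0.07,0,0.39,0,2,0],[0.11,0,0.58,0,3,0],[0.16,0,0.78,0,4,0],[0.16,0,0.78,0,4,0]],
  ],
)

```text
time: 13.2
tool_pos: [480.9, -86.4, 40.0]
tcp_rot: [180.0, -20.0, -22.7]
ft_force: [-4.5, 1.9, -0.7]
finger_gap: 21.6
grip_force: 88.9
```

play_rows(
  motion=[
    [[0.05,0,0.2,0,1,0],[0.07,0,0.39,0,2,0],[0.11,0,0.58,0,3,0],[0.16,0,0.78,0,4,0],[0.16,0,0.78,0,4,0]],
  ],
)

```text
time: 13.7
tool_pos: [484.6, -87.9, 33.1]
tcp_rot: [180.0, -23.9, -22.7]
ft_force: [-4.3, 1.7, -2.0]
finger_gap: 21.7
grip_force: 88.8
```

```bash
python3 - <<'E'
from lift import *
rel([470.7,-82.1,79.2],[180,0,-22.6]);print(sensors.sense()['wrist_torque'])
s=optics.snapshot('scene');lift(s)
rows(24,[26,28])
E
```

```text
t 13.7 pos [484.6 -87.9  33.1] rot [180.  -23.9 -22.7] F [-4.3  1.7 -2. ] gap 21.7 grip 88.8 q [-13. -20. 136.  -6.  40. 103.]
row [ 0.5  -0.   -4.82] [  0.  -23.9  -0.1]
[ 0.43923796  1.14108475 -0.05883124]
points 40 25 angle med 0.0779 iqr [0.0762 0.0799] front mm 10.8
26 [np.float64(0.07), 0, np.float64(0.39), 0, 2, 0] tcp z 31.5
28 [np.float64(0.16), 0, np.float64(0.77), 0, 4, 0] tcp z 28.3
```

play_rows(
  motion=[
    [[0,0,0.3,0,1,0],[0,0,0.55,0,2,0],[0,0,0.75,0,3,0],[0,0,0.75,0,3,0],[0,0,0.75,0,3,0]],
  ],
  squeeze=110,
)

```text
time: 14.25
tool_pos: [487.7, -89.2, 26.7]
tcp_rot: [180.0, -26.9, -22.7]
ft_force: [-4.4, 0.6, -2.3]
finger_gap: 20.8
grip_force: 109.4
```

```bash
python3 - <<'E'
from lift import *
rel([470.7,-82.1,79.2],[180,0,-22.6]);print(sensors.sense()['wrist_torque'])
s=optics.snapshot('scene');lift(s)
E
```

```text
t 14.25 pos [487.7 -89.2  26.7] rot [180.  -26.9 -22.7] F [-4.4  0.6 -2.3] gap 20.8 grip 109.4 q [-13. -20. 138.  -7.  36. 105.]
row [ 0.74  0.   -5.52] [  0.  -26.9  -0.1]
[0.37105546 0.84218831 0.04914765]
points 27 15 angle med 0.0948 iqr [0.0942 0.0982] front mm 13.2
```

play_rows(
  motion=[
    [[-0.06,0,0.12,0,0.7,0],[-0.12,0,0.24,0,1.4,0],[-0.14,0,0.27,0,2,0],[-0.14,0,0.27,0,2,0],[-0.14,0,0.27,0,2,0]],
  ],
)

```text
time: 14.8
tool_pos: [488.3, -89.3, 24.3]
tcp_rot: [-180.0, -29.0, -22.7]
ft_force: [0.3, 0.6, -0.4]
finger_gap: 20.7
grip_force: 109.3
```

```bash
python3 - <<'E'
from lift import *
rel([470.7,-82.1,79.2],[180,0,-22.6]);print(sensors.sense()['wrist_torque'])
s=optics.snapshot('scene');lift(s)
E
```

```text
t 14.8 pos [488.3 -89.3  24.3] rot [-180.   -29.   -22.7] F [ 0.3  0.6 -0.4] gap 20.7 grip 109.3 q [-13. -22. 140.  -9.  33. 106.]
row [ 1.    0.01 -5.73] [  0.  -29.   -0.1]
[0.13246595 0.32086833 0.02753702]
points 26 18 angle med 0.0962 iqr [0.0944 0.0993] front mm 13.4
```

play_rows(
  motion=[
    [[-0.02,0,0.06,0,0,0],[-0.04,0,0.12,0,0,0],[-0.04,0,0.12,0,0,0],[-0.04,0,0.12,0,0,0],[-0.04,0,0.12,0,0,0]],
  ],
)

```text
time: 15.35
tool_pos: [488.7, -89.5, 23.1]
tcp_rot: [-180.0, -29.0, -22.7]
ft_force: [1.5, 0.1, 1.6]
finger_gap: 20.7
grip_force: 109.5
```

play_rows(
  motion=[
    [[0,0,0,0,0,0],[0,0,0,0,0,0],[0,0,0,0,0,0],[0,0,0,0,0,0],[0,0,0,0,0,0]],
  ],
)

```text
time: 15.85
tool_pos: [488.3, -89.4, 22.7]
tcp_rot: [-180.0, -29.0, -22.7]
ft_force: [0.0, -0.0, 1.2]
finger_gap: 20.6
grip_force: 109.5
```

```bash
python3 - <<'E'
from lift import *
rel([470.7,-82.1,79.2],[180,0,-22.6]);print(sensors.sense()['wrist_torque'])
s=optics.snapshot('scene');lift(s)
cv2.imwrite('pics/c7.png',cv2.resize(s['pixels'][175:235,225:345,::-1],(720,360),interpolation=cv2.INTER_CUBIC))
E
```

```text
t 15.85 pos [488.3 -89.4  22.7] rot [-180.   -29.   -22.7] F [ 0.  -0.   1.2] gap 20.6 grip 109.5 q [-13. -21. 140.  -9.  33. 106.]
row [ 1.07  0.   -5.86] [  0.  -29.   -0.1]
[ 0.03383731 -0.10280642  0.07864417]
points 29 16 angle med 0.0948 iqr [0.0935 0.098 ] front mm 13.2
```

View pics/c7.png

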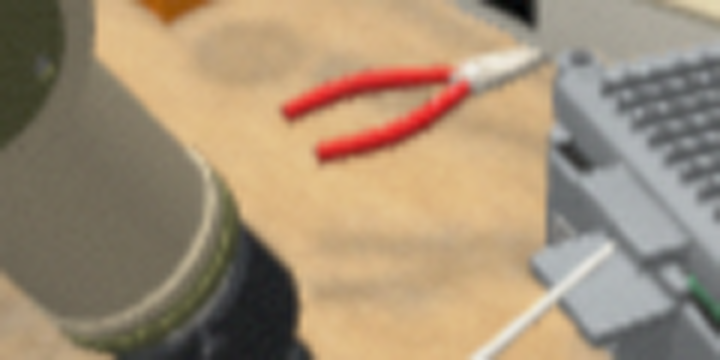

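The blade runs over the ledge edge to (610,248), under the raised upper lug. The wrist carries about 1.2 N upward, as expected with the ledge as the fulcrum. Image flow and lever geometry both give about 13 mm at the front edge.

```bash
python3 -c "
from bench import job;print(job.hand_in())"
```

```text
the job is handed in; nothing more can be done
None
```

The screwdriver freed the lid and is holding it about 13 mm open at the front edge, levered on the lower lug and still in the gripper; the job was handed in at about 16 s, and no verdict came back.

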